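Close up the beam enclosure and reset its interlock

TASK

Close up the black beam enclosure with the fingertips: push its blue-fronted filter drawer fully home and push its orange sliding cover fully shut, in either order. Only when both are shut, press the green interlock button fully down and let it come back up. Do not press the red button, and leave the loose things on the bench where they stand: nothing is to be picked up or pushed aside.

Things in the scene. Friction and masses are not known exactly. Their poses are not given: they have to be found in the camera images.
- enclosure: black beam enclosure bolted to the table, 150 (x) x 220 (y) x 85 mm high, origin at the centre of its underside; its -x side is the front with the drawer, its +y end is where the orange cover sticks out. It cannot move.
- drawer (a joint): how far the filter drawer stands out along the enclosure's -x, in m: 0 = fully home (front plate against the enclosure), 0.065 = limit. It slides with about 2 N of friction plus light damping (8 N per m/s), stays where it is left, and has a hard stop at 0.
- drawer_face (a point): centre of the outer face of the drawer's flat blue front plate (100 mm wide, 50 mm high, 12 mm thick, face centre 53 mm above the table, no handle); axes parallel to the enclosure's, so the face looks along this frame's -x. It moves with the drawer. Behind the plate is a closed aluminium cassette.
- cover (a joint): how far the orange sliding cover stands out along the enclosure's +y, in m: 0 = fully shut, 0.1 = limit. About 2 N of friction plus light damping (8 N per m/s), stays where it is left, hard stop at 0.
- cover_end (a point): centre of the outer face of the cover's turned-down end lip (120 mm along x, 30 mm high, 8 mm thick, face centre 78 mm above the table, its lower edge 63 mm and the cover's flat top 93 mm above the table); axes parallel to the enclosure's, so the face looks along this frame's +y. It moves with the cover.
- green (a joint): travel of the green button in m: 0 = up, 0.006 = fully down; a spring returns it; about 5 N presses it fully down.
- green_top (a point): centre of the green button's top face, 32 mm across, 62 mm above the table when up; it is pressed straight down. It stands on a grey fixed box 70 x 70 x 40 mm, in a black collar 44 mm across whose rim is 52 mm above the table.
- red (a joint): travel of the red button, same kind as the green one, 0 = up. Not to be pressed.
- red_top (a point): centre of the red button's top face, same size and height, on a yellow fixed box 70 x 70 x 40 mm; not to be pressed.
- fibre_reel: large fibre reel lying flat, red flanges 170 mm across, yellow winding, 72 mm high; origin at its underside; loose, to be left alone
- small_spool: small orange and white spool standing on its flange, 56 mm across, 38 mm high, beside the drawer's path; origin at its underside; loose, to be left alone
- lens_post: lens in a dark round ring on a short steel post with a 40 mm round foot, 69 mm high, near the cover's path; tips easily; origin at its underside; loose, to be left alone
- power_meter: grey hand-held meter with green screen, 120 x 75 x 30 mm, lying flat; origin at its underside; loose, to be left alone
- screwdriver: screwdriver with red handle lying on the table; origin at its underside; loose, to be left alone
- splitter: small dark steel box with brass ports, 60 x 45 x 20 mm; origin at its underside; loose, to be left alone
- pin_tray: yellow open tray, 90 x 60 x 20 mm, beside the drawer's path; origin at its underside; loose, to be left alone

How it is judged:
On the way, in this order (a step that is already met when the one before it is completed fails the run):
1. drawer home and cover shut (value of joint each of drawer, cover below 0.004 m), for 0.1 s.
2. green button pressed down (value of joint green above 0.0045 m), for 0.05 s.
At the end, for the whole second after the job is handed in: drawer and cover each within 4 mm of shut, the green button pressed (more than 4.5 mm) after that and up again, the red button up, every loose thing within 15 mm of where it stood (all of step 1 and value of joint each of green, red below 0.002 m and distance of each of fibre_reel, small_spool, lens_post, power_meter, screwdriver, splitter, pin_tray from where it was at the start of the episode below 0.015 m); the robot touches nothing.
It fails at once if green button pressed before drawer and cover are both shut (value of joint green above 0.003 m and value of joint any of drawer, cover above 0.006 m).
It fails at once if red button pressed (value of joint red above 0.003 m).
It fails at once if a loose thing lifted, knocked over or pushed aside (distance of any of fibre_reel, small_spool, lens_post, power_meter, screwdriver, splitter, pin_tray from where it was at the start of the episode above 0.02 m or angle between any of fibre_reel, small_spool, lens_post, power_meter, splitter, pin_tray's own z axis and vertical above 0.4 rad).
It also fails if it takes over 59 s, if anything falls off the work surface, if the arm or the gripper's body presses on something with over 40 N, if the wrist force passes 120 N, or if a joint passes its speed limit or range.

ROBOT

A 6-joint arm with a two-finger parallel gripper is mounted at the origin on the work surface. World frame = base frame: x ahead of the robot, y to its left, z up, the work surface at z = 0. Lengths are in m, angles in rad, forces in N, time in s.
With the tool pointing down it reaches from about 0.325 to 0.925 m from the base axis. Payload 3.1 kg.
Tool frame: the origin (TCP) lies midway between the tips of the shut fingers; the grasp point (between the pads) lies 19 mm behind it; x points along the fingers, y is the direction in which the jaws open and shut, and the axes are right-handed (so a half turn about x gives the same grasp; the last joint's range is limited). The gripper opens to 85 mm and grips with 20 to 120 N. Pads are 22 mm wide; open, the fingers measure 114 mm over their backs; the gripper's body (76 mm by 85 mm) begins 54 mm behind the grasp point. The pads swing forward as they close: fully open they stand 13 mm farther back than shut.
Start: joints at [1.13, 0.217, 1.613, -0, 1.311, -0.112], TCP at [0.202, 0.592, 0.231] pointing down, gripper open.
Joint ranges: [-2.75, 2.75], [-0.78, 2.1], [0.31, 2.55], [-1.13, 4.27], [0.13, 2.63], [-2.58, 2.58]. Speed limits (rad/s): [2.79, 2.79, 3.14, 3.14, 3.14, 3.14].

INTERFACE

Orientations are given as a 3x3 rotation matrix whose columns are the frame's x, y, z axes.
In Python, from station import ctrl, eyes, order, finder gives the robot as it stands.
- The arm moves only by the tool arm_command, never from a script. Its argument "deltas" is a list of rows, each an object of numbers: "x", "y", "z": the shift along the world's x, y, z in cm; "rx", "ry", "rz": the turn, a rotation vector about the world's x, y, z in rad. In form: [{"x": .., "y": .., "z": .., "rx": .., "ry": .., "rz": ..}, ...]. A call has 1 to 5 rows; each row shifts and turns the commanded pose from where the row before left it; what a row does not reach is not made up. A row lasts 1/12 s, in which the tool goes at most 41.7 mm and 7.16 degrees, less where a joint would pass 70% of its speed; a pose out of reach is approached as far as the arm can. A call with a gripper value outside its range is refused whole. "grip" is the gripper command: -1 is shut, 1 is fully open, values between are in proportion, set as the call begins (left out, the last holds). The fingers move at their own pace and stop on an object; the grip force is fixed at half the most. Time passes only in rows, so rows that do not move let the fingers close. It gives the time, the measured TCP pose, the force and the opening at its end, in the units of the state.
- ctrl.state(): the state, without advancing time (a new reading comes with each control period).
- eyes.camera(name): name is "side" or "top"; returns the picture (384x512x3 uint8, red, green, blue); there is no depth.
- eyes.camera_info(name): a dict with "intrinsics" (3x3 intrinsics, pixels), "D" ([k1, k2, p1, p2, k3] as OpenCV has them; the pictures are not rectified), "rvec" (rotation vector, rad) and "tvec" (3), from world to camera coordinates, as OpenCV has them. Camera axes: x right, y down, z forward; pixel columns grow to the right and rows downward; lengths in m; the calibration is good to about 2 mm. A picture is of the moment at which its call begins. camera_info takes no time and is no camera call.
- order.finish_job(): hands the job in, once; it reports no verdict.
Trained networks look in the newest picture that a camera, given by its name, has taken for a name from the list of things; names that differ only in an ending like _2 or _b are one class to them, and where a whole thing is asked for, a point or a joint stands for the part that bears it (a point fixed in the world has none). Each returns a list of dicts, best first, with "score" (0 to 1); they miss things now and then, are a little off and sometimes report something else, mostly with a low value. They report only what shows in the picture. A call takes as long as a camera call.
- finder.search_frame(camera, target): "location" ([x, y, z] in m, in world coordinates, good to about 4 mm: the middle of the surface that is visible of it).
- finder.masks_of(camera, target): "mask" (384x512 bool, what is visible of it).
The state is a dict: "time_s": time; "joint_pos": joint angles; "joint_vel": joint speeds; "joint_torque": joint torques, N m; "tool_pos": TCP position; "ee_rot": TCP orientation; "wrist_force": force on the tool from outside, world axes, zero at the start; "moment": the same for the moment, N m; "grip_width": opening from 0.0 (shut) to 1.0 (fully open).
Only numpy, scipy, OpenCV 4.12 (cv2) and the standard library are available. Lean on these libraries where they do the work, as an engineer would, in place of code of your own. Each camera call takes 0.05 s, during which the arm holds its last target.

## Working session

There is one attempt and no reset: what is moved stays moved. The work goes in short steps, Python scripts to look and compute and a tool call to move; the robot and the scene stay as the last step left them, time stands still between calls to the robot, and variables do not carry over. Pictures are saved under pics/ and viewed, and the job is handed in when it is done.

Besides the shell and the picture viewer there is one more tool, called after ">>>" as a command line: name --argument value ..., lists and objects as JSON in quotes. arm_command: Moves the arm, as the interface text tells. Its arguments: {"type":"object","properties":{"deltas":{"type":"array","items":{"type":"object","properties":{"x":{"type":"number"},"y":{"type":"number"},"z":{"type":"number"},"rx":{"type":"number"},"ry":{"type":"number"},"rz":{"type":"number"}}}},"grip":{"type":"number"}},"required":["deltas"]}

```bash
mkdir -p pics; ls; cat > h.py <<'E'
import numpy as np, cv2
from station import ctrl, eyes, order, finder
def snap(n,f):
    im=eyes.camera(n); cv2.imwrite(f,cv2.resize(im[:,:,::-1],(800,600),interpolation=cv2.INTER_CUBIC)); return im
def cam(n):
    c=eyes.camera_info(n); return [np.array(c[k],float) for k in("intrinsics","D","rvec","tvec")]
def px2z(n,uv,z):
    K,D,r,t=cam(n); R=cv2.Rodrigues(r)[0]
    p=cv2.undistortPoints(np.array(uv,float).reshape(-1,1,2),K,D).reshape(-1,2)
    d=np.c_[p,np.ones(len(p))]@R; c=-R.T@t.ravel()
    return c+d*((np.atleast_1d(z)-c[2])/d[:,2])[:,None]
def proj(n,P):
    K,D,r,t=cam(n); return cv2.projectPoints(np.array(P,float).reshape(-1,3),r,t,K,D)[0].reshape(-1,2)
E
python3 - <<'E'
from h import *
print(ctrl.state())
snap("top","pics/t0.png");snap("side","pics/s0.png")
for n in("top","side"):
    K,D,r,t=cam(n);R=cv2.Rodrigues(r)[0];print(n,-R.T@t.ravel(),R[2],K[0,0])
    for o in ["enclosure","drawer_face","cover_end","green_top","red_top","fibre_reel","small_spool","lens_post","power_meter","screwdriver","splitter","pin_tray"]:
        print(n,o,[(round(d["score"],2),np.round(d["location"],3).tolist()) for d in finder.search_frame(n,o)[:2]])
E
```

```text
pics
{'time_s': 0.0, 'joint_pos': array([ 1.12979467e+00,  2.17777133e-01,  1.61495121e+00, -2.94694000e-05,
        1.31127832e+00, -1.12161380e-01]), 'joint_vel': array([-0.00124546, -0.00065964,  0.00108242,  0.00138333, -0.00065292,
        0.00064177]), 'joint_torque': array([-1.49365384e-03, -3.96842909e+01, -3.03852260e+01, -2.99780540e-04,
        9.84151033e-03,  2.14002443e-05]), 'tool_pos': array([0.20145282, 0.59077596, 0.22994509]), 'ee_rot': array([[-1.00465065e-03,  3.22937266e-01,  9.46419840e-01],
       [-2.19520375e-03,  9.46417325e-01, -3.22938738e-01],
       [-9.99997086e-01, -2.40202499e-03, -2.41905684e-04]]), 'wrist_force': array([-0.58423484,  0.26996821,  0.02015873]), 'moment': array([ 0.00278297,  0.03497809, -0.00468615]), 'grip_width': 1.0011780179871006}
top [0.37765749 0.01219402 1.60029877] [ 0.10739427 -0.0074574  -0.99418854] 487.238001898774
top enclosure [(0.62, [0.562, 0.034, 0.095]), (0.21, [0.564, 0.1, 0.095])]
top drawer_face [(0.86, [0.483, -0.035, 0.073])]
top cover_end [(0.89, [0.567, 0.099, 0.095])]
top green_top []
top red_top [(0.19, [0
[... 473 characters left out ...]
131776
side enclosure [(0.69, [0.543, 0.005, 0.079])]
side drawer_face [(0.73, [0.467, -0.041, 0.069])]
side cover_end [(0.98, [0.561, 0.09, 0.093]), (0.26, [0.491, -0.264, 0.062])]
side green_top [(0.47, [0.524, -0.394, 0.065])]
side red_top [(0.57, [0.533, 0.463, 0.073]), (0.5, [0.699, -0.245, 0.024])]
side fibre_reel [(0.72, [0.533, 0.46, 0.073]), (0.38, [0.488, -0.262, 0.06])]
side small_spool [(0.57, [0.416, 0.07, 0.037])]
side lens_post [(0.52, [0.416, 0.187, 0.026])]
side power_meter [(0.88, [0.337, 0.315, 0.03])]
side screwdriver [(0.95, [0.35, -0.543, 0.023]), (0.24, [0.542, 0.006, 0.077])]
side splitter [(0.71, [0.699, -0.247, 0.026])]
side pin_tray [(0.55, [0.444, -0.157, 0.003])]
```

View pics/t0.png

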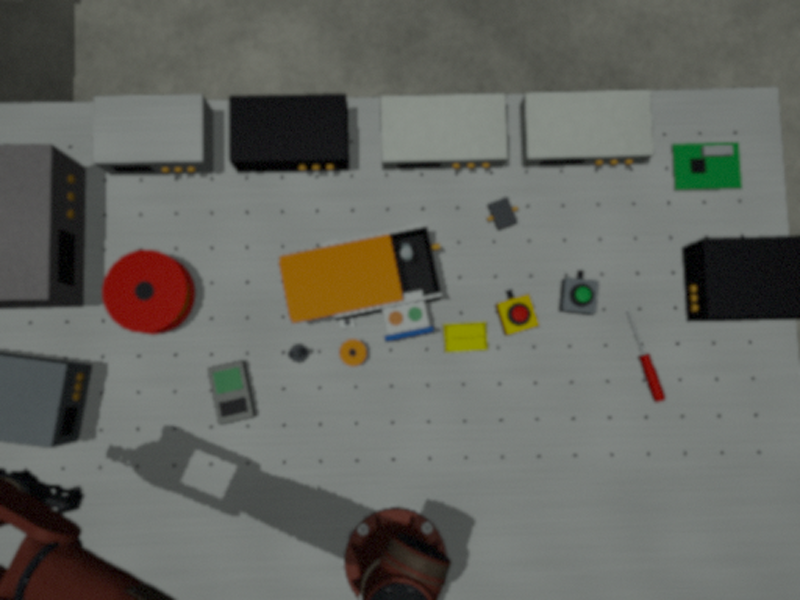

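View pics/s0.png

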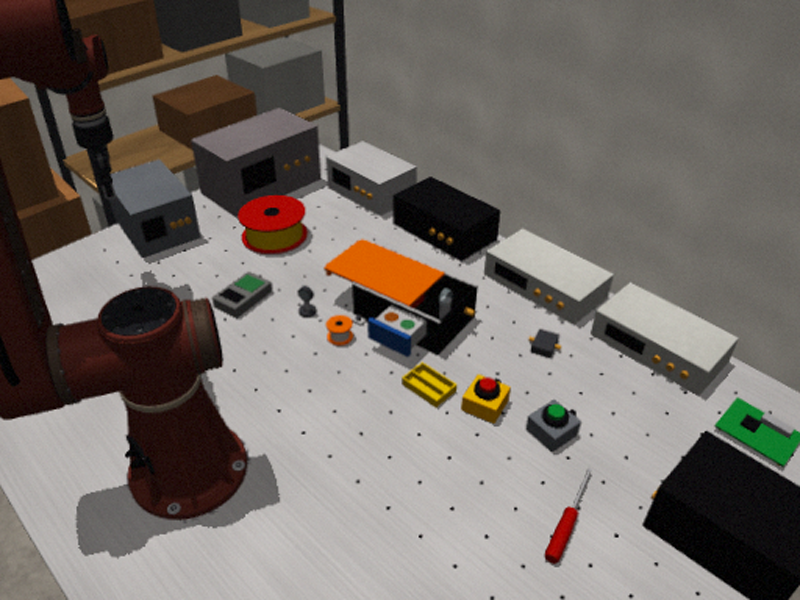

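The top view shows the cover at about (279-403, 235-322), the blue drawer plate along (384,339)-(433,331), red at (519,314), green at (582,295), the lens post at (299,352) and the spool at (354,352). Next I'll measure these precisely.

```bash
python3 - <<'E'
from h import *
im=snap("top","pics/t1.png")
hsv=cv2.cvtColor(im,cv2.COLOR_RGB2HSV)
def comp(lo,hi,near):
    m=cv2.inRange(hsv,lo,hi); n,l,s,c=cv2.connectedComponentsWithStats(m)
    k=1+np.argmin([np.hypot(*(c[i]-np.array(near)*.64))+(1e3 if s[i,4]<20 else 0) for i in range(1,n)])
    return (l==k),s[k],c[k]
S=.64
m,s,c=comp((8,150,80),(22,255,255),(340,280)); 
p=np.argwhere(m)[:,::-1]; P=px2z("top",p,.093)[:,:2]
r=cv2.minAreaRect(P.astype(np.float32)*1000);print("cover",s,r,cv2.boxPoints(r)/1000)
m,s,c=comp((100,120,40),(125,255,255),(408,335));p=np.argwhere(m)[:,::-1]; P=px2z("top",p,.078)[:,:2]
r=cv2.minAreaRect(P.astype(np.float32)*1000);print("drawer",s,r,cv2.boxPoints(r)/1000)
m,s,c=comp((50,120,40),(80,255,255),(582,295));print("green",s,c,px2z("top",[c],.062))
m,s,c=comp((0,150,60),(6,255,255),(519,314));print("red",s,c,px2z("top",[c],.062))
for n,uv,z in [("lens",(299,352),.06),("spool",(354,352),.038),("tray",(466,337),.01)]:
    print(n,px2z("top",[np.array(uv)*S],z))
for n in ("lens_post","small_spool","pin_tray","power_meter"):
  for cn in("top","side"):
    if cn=="side" and n=="lens_post": eyes.camera("side")
    d=finder.masks_of(cn,n)
    if d:
        mm=d[0]["mask"];q=np.argwhere(mm)[:,::-1];print(n,cn,d[0]["score"],q.min(0)/S,q.max(0)/S)
        if cn=="top":
            W=px2z("top",[q.min(0),q.max(0)],{"lens_post":.05,"small_spool":.038,"pin_tray":.02,"power_meter":.03}[n]);print(W)
E
python3 - <<'E'
import cv2
im=cv2.imread("pics/t1.png")[200:440,200:640]
cv2.imwrite("pics/t1c.png",cv2.resize(im,(800,436),interpolation=cv2.INTER_CUBIC))
E
```

```text
cover [ 179  151   79   55 3087] ((566.1572875976562, 95.67506408691406), (135.29307556152344, 227.9209442138672), 10.75463581085205) [[ 0.4784335   0.19501077]
 [ 0.5209644  -0.02890681]
 [ 0.65388113 -0.00366064]
 [ 0.61135024  0.22025692]]
drawer [247 209  30   9  87] ((452.9375915527344, -37.816890716552734), (9.149957656860352, 93.90036010742188), 10.998690605163574) [[ 0.4394892   0.00739804]
 [ 0.4574041  -0.0847775 ]
 [ 0.466386   -0.08303183]
 [ 0.44847107  0.00914372]]
green [367 183  12  11 104] [372.67307692 188.01923077] [[ 0.52662482 -0.39233165  0.062     ]]
red [327 195  11  11  91] [332.16483516 200.2967033 ] [[ 0.49037373 -0.26258978  0.062     ]]
lens [[0.42142162 0.1836314  0.06      ]]
spool [[0.41950422 0.07379071 0.038     ]]
tray [[ 0.44631546 -0.15929904  0.01      ]]
lens_post top 0.52 [289.0625 343.75  ] [307.8125 360.9375]
[[0.43885319 0.20472455 0.05      ]
 [0.40326339 0.16709087 0.05      ]]
lens_post side 0.5 [298.4375 287.5   ] [314.0625 317.1875]
small_spool top 0.47 [339.0625 339.0625] [365.625 365.625]
[[0.44659673 0.10391527 0.038     ]
 [0.39126983 0.0505528  0.038     ]]
small_spool side 0.78 [325.    315.625] [351.5625 345.3125]
pin_tray top 0.71 [440.625 321.875] [485.9375 351.5625]
[[ 0.47841074 -0.10655169  0.02      ]
 [ 0.41491728 -0.19843519  0.02      ]]
pin_tray side 0.81 [401.5625 362.5   ] [454.6875 404.6875]
power_meter top 0.9 [207.8125 360.9375] [254.6875 423.4375]
[[0.40837402 0.37328647 0.03      ]
 [0.27990392 0.27793703 0.03      ]]
power_meter side 0.68 [212.5   271.875] [270.3125 317.1875]
```

View pics/t1c.png

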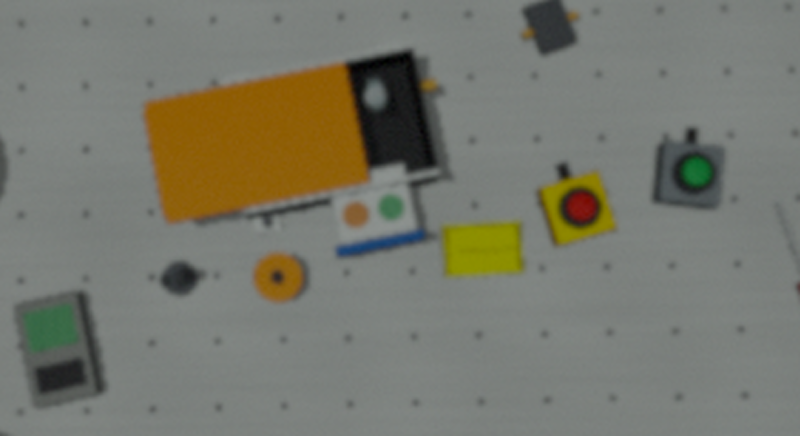

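```bash
python3 - <<'E'
from h import *
S=.64
P=px2z("top",np.array([(279,257),(388,235),(403,299),(291,322)])*S,.093)[:,:2];print(P)
for a,b in((0,1),(3,2),(0,3),(1,2)): d=P[b]-P[a];print(np.hypot(*d),np.degrees(np.arctan2(d[1],d[0])))
P=px2z("top",np.array([(428,229),(441,297)])*S,.085)[:,:2];print(P)
P=px2z("top",np.array([(384,339),(433,331)])*S,.06)[:,:2];print(P)
E
```

```text
[[ 6.10574178e-01  2.18037116e-01]
 [ 6.50536249e-01 -6.33019771e-04]
 [ 5.20917249e-01 -2.75966185e-02]
 [ 4.80036330e-01  1.95227165e-01]]
0.22229168960715404 -79.64345496918054
0.22654290498468718 -79.60370602891005
0.1325157490804882 -170.08830836579682
0.13239380997793623 -168.24881031611855
[[ 0.6625226  -0.08172508]
 [ 0.52404276 -0.10390012]]
[[ 0.44373564  0.01189419]
 [ 0.45772135 -0.08756966]]
```

>>> arm_command --deltas '[{"rz":0.12,"x":3,"y":-2},{"rz":0.12,"x":3,"y":-2},{"rz":0.12,"x":3,"y":-2},{"rz":0.12,"x":3,"y":-2},{"rz":0.04,"x":3,"y":-2}]' --grip -1

```text
$.deltas[0]: bad value
```

>>> arm_command --deltas '[{"x":3,"y":-2,"z":0,"rx":0,"ry":0,"rz":0.12},{"x":3,"y":-2,"z":0,"rx":0,"ry":0,"rz":0.12},{"x":3,"y":-2,"z":0,"rx":0,"ry":0,"rz":0.12},{"x":3,"y":-2,"z":0,"rx":0,"ry":0,"rz":0.12},{"x":3,"y":-2,"z":0,"rx":0,"ry":0,"rz":0.04}]' --grip -1

```text
time_s: 2.22
tool_pos: [0.3529, 0.4906, 0.2314]
ee_rot: [[0.0, -0.195, 0.981], [0.0, 0.981, 0.195], [-1.0, 0.0, 0.0]]
wrist_force: [0.8, 0.3, 0.4]
grip_width: 0.298
```

>>> arm_command --deltas '[{"x":2.6,"y":-2.9,"z":0,"rx":0,"ry":0,"rz":0},{"x":2.6,"y":-2.9,"z":0,"rx":0,"ry":0,"rz":0},{"x":2.6,"y":-2.9,"z":0,"rx":0,"ry":0,"rz":0},{"x":2.6,"y":-2.9,"z":0,"rx":0,"ry":0,"rz":0},{"x":2.6,"y":-2.9,"z":0,"rx":0,"ry":0,"rz":0}]'

```text
time_s: 2.63
tool_pos: [0.4829, 0.345, 0.2315]
ee_rot: [[0.0, -0.19, 0.982], [0.0, 0.982, 0.19], [-1.0, 0.0, 0.0]]
wrist_force: [0.6, 0.3, 0.2]
grip_width: 0.001
```

>>> arm_command --deltas '[{"x":2.6,"y":-3,"z":0,"rx":0,"ry":0,"rz":0},{"x":2.5,"y":-3,"z":0,"rx":0,"ry":0,"rz":0},{"x":0,"y":-1,"z":-3.5,"rx":0,"ry":0,"rz":0},{"x":0,"y":0,"z":-3.5,"rx":0,"ry":0,"rz":0},{"x":0,"y":0,"z":0,"rx":0,"ry":0,"rz":0}]'

```text
time_s: 3.05
tool_pos: [0.5281, 0.2732, 0.1536]
ee_rot: [[-0.013, -0.188, 0.982], [-0.005, 0.982, 0.187], [-1.0, -0.002, -0.014]]
wrist_force: [-1.8, -0.9, -2.0]
grip_width: -0.0
```

>>> arm_command --deltas '[{"x":0,"y":0,"z":-3,"rx":0,"ry":0,"rz":0},{"x":0,"y":0,"z":-3,"rx":0,"ry":0,"rz":0},{"x":0,"y":0,"z":-2.4,"rx":0,"ry":0,"rz":0},{"x":0,"y":0,"z":0,"rx":0,"ry":0,"rz":0},{"x":0,"y":0,"z":0,"rx":0,"ry":0,"rz":0}]'

```text
time_s: 3.47
tool_pos: [0.5317, 0.2768, 0.077]
ee_rot: [[-0.003, -0.191, 0.982], [-0.001, 0.982, 0.191], [-1.0, -0.0, -0.003]]
wrist_force: [-0.3, -0.4, 1.2]
grip_width: -0.002
```

```bash
python3 - <<'E'
from h import *
snap("side","pics/s2.png");a=snap("top","pics/t2.png")
print({k:np.round(ctrl.state()[k],4) for k in("tool_pos","wrist_force")})
E
```

```text
{'tool_pos': array([0.5344, 0.2777, 0.0799]), 'wrist_force': array([0.3854, 0.6389, 0.0729])}
```

View pics/s2.png

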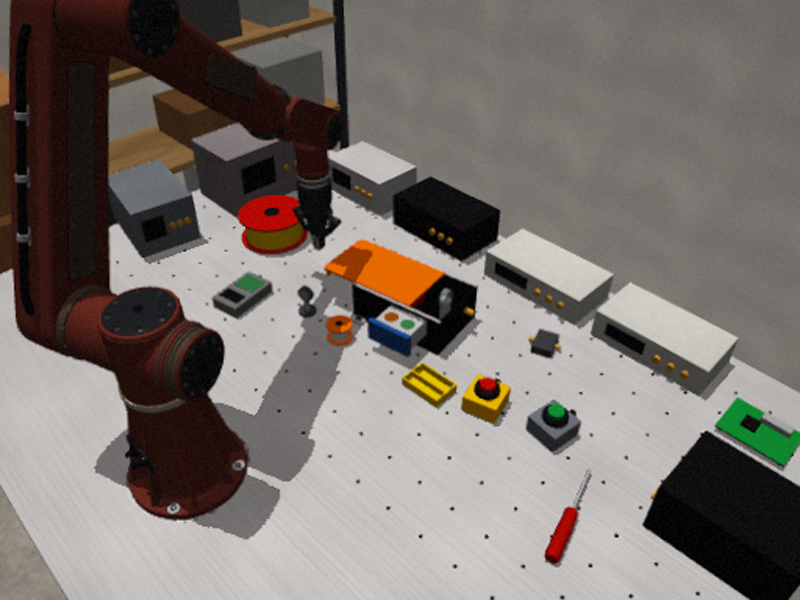

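View pics/t2.png

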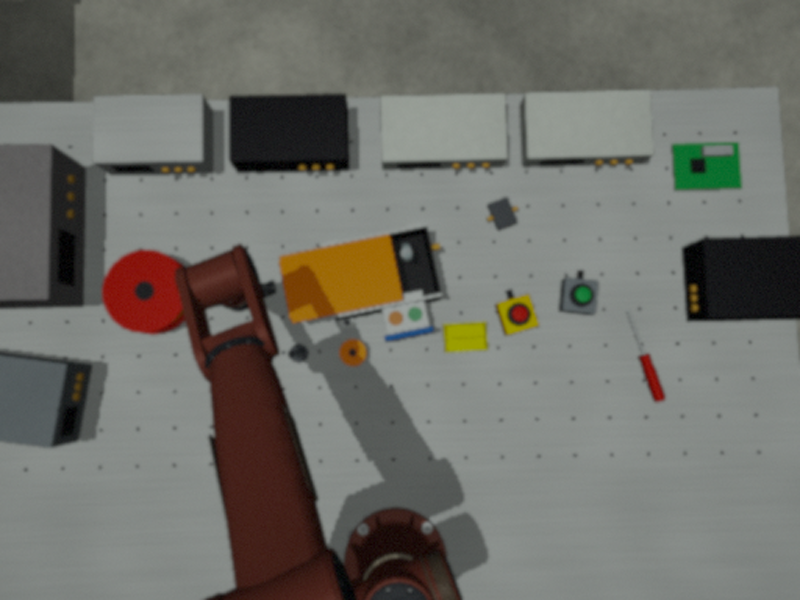

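>>> arm_command --deltas '[{"x":0.2,"y":-1,"z":-0.5,"rx":0,"ry":0,"rz":0},{"x":0.2,"y":-1,"z":0,"rx":0,"ry":0,"rz":0},{"x":0.2,"y":-1,"z":0,"rx":0,"ry":0,"rz":0},{"x":0.2,"y":-1,"z":0,"rx":0,"ry":0,"rz":0},{"x":0.2,"y":-1,"z":0,"rx":0,"ry":0,"rz":0}]'

```text
time_s: 3.98
tool_pos: [0.5434, 0.2251, 0.0729]
ee_rot: [[0.001, -0.189, 0.982], [0.0, 0.982, 0.189], [-1.0, -0.0, 0.001]]
wrist_force: [-0.2, -1.0, -0.8]
grip_width: -0.0
```

>>> arm_command --deltas '[{"x":0.2,"y":-1,"z":0,"rx":0,"ry":0,"rz":0},{"x":0.2,"y":-1,"z":0,"rx":0,"ry":0,"rz":0},{"x":0.2,"y":-1,"z":0,"rx":0,"ry":0,"rz":0},{"x":0.2,"y":-1,"z":0,"rx":0,"ry":0,"rz":0},{"x":0.2,"y":-1,"z":0,"rx":0,"ry":0,"rz":0}]'

```text
time_s: 4.4
tool_pos: [0.5528, 0.1757, 0.0724]
ee_rot: [[-0.0, -0.19, 0.982], [0.0, 0.982, 0.19], [-1.0, 0.0, -0.0]]
wrist_force: [0.0, 2.6, 3.3]
grip_width: -0.001
```

>>> arm_command --deltas '[{"x":0.1,"y":-0.5,"z":0,"rx":0,"ry":0,"rz":0},{"x":0.1,"y":-0.5,"z":0,"rx":0,"ry":0,"rz":0},{"x":0.1,"y":-0.5,"z":0,"rx":0,"ry":0,"rz":0},{"x":0,"y":0,"z":0,"rx":0,"ry":0,"rz":0}]'

```text
time_s: 4.73
tool_pos: [0.556, 0.1603, 0.072]
ee_rot: [[0.0, -0.19, 0.982], [-0.001, 0.982, 0.19], [-1.0, -0.001, -0.0]]
wrist_force: [0.2, 1.3, -0.3]
grip_width: 0.001
```

```bash
python3 - <<'E'
from h import *
snap("side","pics/s3.png")
print({k:np.round(ctrl.state()[k],4) for k in("tool_pos","wrist_force")})
E
```

```text
{'tool_pos': array([0.5561, 0.1606, 0.0721]), 'wrist_force': array([-0.1657,  0.2092,  0.293 ])}
```

View pics/s3.png

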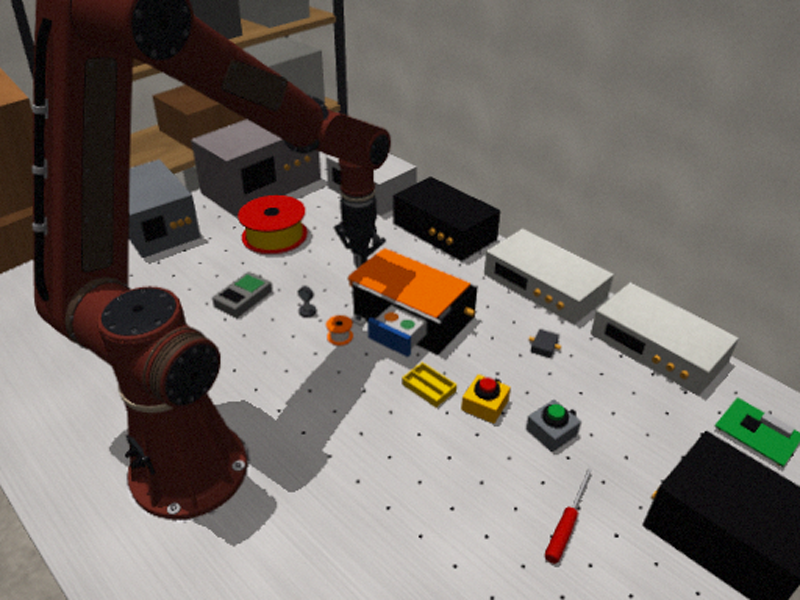

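The cover now covers most of the opening, with its right edge at about (475,290). I'll push on gently to the stop.

>>> arm_command --deltas '[{"x":0.06,"y":-0.3,"z":0,"rx":0,"ry":0,"rz":0},{"x":0.06,"y":-0.3,"z":0,"rx":0,"ry":0,"rz":0},{"x":0,"y":0,"z":0,"rx":0,"ry":0,"rz":0}]'

```text
time_s: 5.03
tool_pos: [0.5571, 0.1553, 0.0721]
ee_rot: [[0.0, -0.19, 0.982], [-0.0, 0.982, 0.19], [-1.0, -0.0, 0.0]]
wrist_force: [0.3, 1.9, -0.9]
grip_width: -0.001
```

>>> arm_command --deltas '[{"x":0.06,"y":-0.3,"z":0,"rx":0,"ry":0,"rz":0},{"x":0.06,"y":-0.3,"z":0,"rx":0,"ry":0,"rz":0},{"x":0,"y":0,"z":0,"rx":0,"ry":0,"rz":0}]'

```text
time_s: 5.28
tool_pos: [0.5582, 0.1491, 0.0721]
ee_rot: [[-0.0, -0.19, 0.982], [-0.0, 0.982, 0.19], [-1.0, -0.0, -0.0]]
wrist_force: [-0.4, 0.9, -0.3]
grip_width: -0.002
```

>>> arm_command --deltas '[{"x":0.06,"y":-0.3,"z":0,"rx":0,"ry":0,"rz":0},{"x":0.06,"y":-0.3,"z":0,"rx":0,"ry":0,"rz":0},{"x":0,"y":0,"z":0,"rx":0,"ry":0,"rz":0}]'

```text
time_s: 5.53
tool_pos: [0.5586, 0.1473, 0.0723]
ee_rot: [[-0.001, -0.188, 0.982], [0.008, 0.982, 0.188], [-1.0, 0.008, 0.0]]
wrist_force: [-2.1, 13.0, -0.5]
grip_width: -0.003
```

>>> arm_command --deltas '[{"x":0.06,"y":-0.3,"z":0,"rx":0,"ry":0,"rz":0},{"x":0,"y":0,"z":0,"rx":0,"ry":0,"rz":0}]'

```text
time_s: 5.7
tool_pos: [0.5586, 0.1472, 0.0723]
ee_rot: [[-0.002, -0.187, 0.982], [0.013, 0.982, 0.187], [-1.0, 0.014, 0.0]]
wrist_force: [-2.4, 21.3, -1.3]
grip_width: -0.001
```

>>> arm_command --deltas '[{"x":0.06,"y":-0.3,"z":0,"rx":0,"ry":0,"rz":0},{"x":0,"y":0,"z":0,"rx":0,"ry":0,"rz":0}]'

```text
time_s: 5.87
tool_pos: [0.5586, 0.1471, 0.0724]
ee_rot: [[-0.003, -0.186, 0.983], [0.018, 0.982, 0.186], [-1.0, 0.019, 0.0]]
wrist_force: [-3.1, 29.2, -0.5]
grip_width: 0.001
```

>>> arm_command --deltas '[{"x":-0.4,"y":2,"z":0,"rx":0,"ry":0,"rz":0},{"x":-0.6,"y":3,"z":0,"rx":0,"ry":0,"rz":0},{"x":0,"y":0,"z":4,"rx":0,"ry":0,"rz":0},{"x":0,"y":0,"z":4,"rx":0,"ry":0,"rz":0},{"x":0,"y":0,"z":4,"rx":0,"ry":0,"rz":0}]'

```text
time_s: 6.28
tool_pos: [0.5496, 0.1872, 0.1925]
ee_rot: [[-0.002, -0.191, 0.981], [-0.002, 0.981, 0.191], [-1.0, -0.002, -0.003]]
wrist_force: [1.5, 0.2, -0.1]
grip_width: -0.0
```

>>> arm_command --deltas '[{"x":-2,"y":-3,"z":0,"rx":0,"ry":0,"rz":0},{"x":-2,"y":-3,"z":0,"rx":0,"ry":0,"rz":0},{"x":-2,"y":-3,"z":0,"rx":0,"ry":0,"rz":0},{"x":-2,"y":-3,"z":0,"rx":0,"ry":0,"rz":0},{"x":-2,"y":-3,"z":0,"rx":0,"ry":0,"rz":0}]'

```text
time_s: 6.7
tool_pos: [0.4496, 0.0358, 0.1926]
ee_rot: [[0.001, -0.191, 0.982], [-0.002, 0.982, 0.191], [-1.0, -0.002, 0.0]]
wrist_force: [0.6, -0.5, 0.0]
grip_width: -0.003
```

>>> arm_command --deltas '[{"x":-2,"y":-3,"z":0,"rx":0,"ry":0,"rz":0},{"x":-2,"y":-3,"z":0,"rx":0,"ry":0,"rz":0},{"x":-1,"y":-2,"z":0,"rx":0,"ry":0,"rz":0},{"x":0,"y":0,"z":0,"rx":0,"ry":0,"rz":0},{"x":0,"y":0,"z":0,"rx":0,"ry":0,"rz":0}]'

```text
time_s: 7.12
tool_pos: [0.4004, -0.0437, 0.1927]
ee_rot: [[0.001, -0.187, 0.982], [-0.001, 0.982, 0.187], [-1.0, -0.001, 0.001]]
wrist_force: [-0.2, 0.2, -0.1]
grip_width: 0.001
```

>>> arm_command --deltas '[{"x":-0.5,"y":-0.4,"z":-3,"rx":0,"ry":0,"rz":0},{"x":0,"y":0,"z":-3,"rx":0,"ry":0,"rz":0},{"x":0,"y":0,"z":-3,"rx":0,"ry":0,"rz":0},{"x":0,"y":0,"z":-3,"rx":0,"ry":0,"rz":0},{"x":0,"y":0,"z":-1.7,"rx":0,"ry":0,"rz":0}]'

```text
time_s: 7.53
tool_pos: [0.3941, -0.0452, 0.0525]
ee_rot: [[-0.004, -0.192, 0.981], [0.001, 0.981, 0.192], [-1.0, 0.002, -0.004]]
wrist_force: [-0.3, -0.2, 0.2]
grip_width: -0.001
```

```bash
python3 - <<'E'
from h import *
snap("side","pics/s4.png");snap("top","pics/t4.png")
print({k:np.round(ctrl.state()[k],4) for k in("tool_pos","wrist_force")})
E
```

```text
{'tool_pos': array([ 0.3927, -0.0448,  0.0522]), 'wrist_force': array([-0.237 , -0.6924, -0.655 ])}
```

View pics/s4.png

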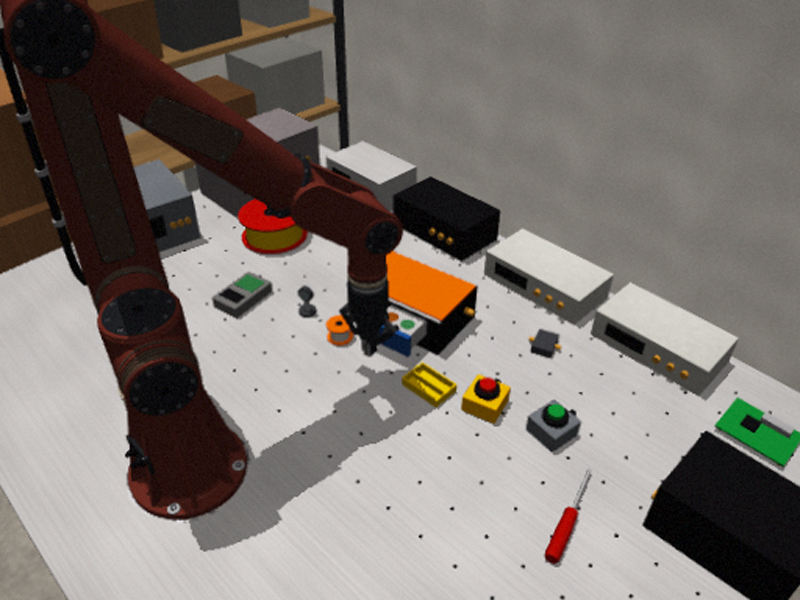

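View pics/t4.png

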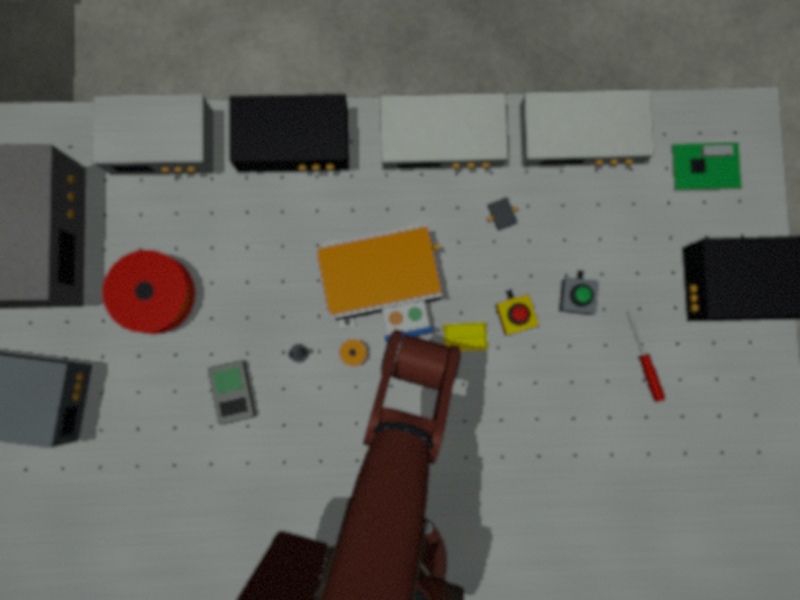

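The cover is shut: its outline now matches the enclosure's at (319-441, 228-315). Next is the drawer.

>>> arm_command --deltas '[{"x":1,"y":0.2,"z":0,"rx":0,"ry":0,"rz":0},{"x":1,"y":0.2,"z":0,"rx":0,"ry":0,"rz":0},{"x":1,"y":0.2,"z":0,"rx":0,"ry":0,"rz":0},{"x":1,"y":0.2,"z":0,"rx":0,"ry":0,"rz":0},{"x":1,"y":0.2,"z":0,"rx":0,"ry":0,"rz":0}]'

```text
time_s: 8.05
tool_pos: [0.4475, -0.0366, 0.0566]
ee_rot: [[0.001, -0.191, 0.982], [-0.001, 0.982, 0.191], [-1.0, -0.001, 0.001]]
wrist_force: [-3.3, -1.9, 0.9]
grip_width: 0.002
```

>>> arm_command --deltas '[{"x":0.5,"y":0.1,"z":0,"rx":0,"ry":0,"rz":0},{"x":0.5,"y":0.1,"z":0,"rx":0,"ry":0,"rz":0},{"x":0.5,"y":0.1,"z":0,"rx":0,"ry":0,"rz":0},{"x":0.5,"y":0.1,"z":0,"rx":0,"ry":0,"rz":0}]'

```text
time_s: 8.38
tool_pos: [0.4656, -0.0324, 0.0552]
ee_rot: [[-0.001, -0.19, 0.982], [-0.0, 0.982, 0.19], [-1.0, 0.0, -0.001]]
wrist_force: [-2.6, -1.3, 2.0]
grip_width: -0.005
```

>>> arm_command --deltas '[{"x":0.3,"y":0.06,"z":0,"rx":0,"ry":0,"rz":0},{"x":0.3,"y":0.06,"z":0,"rx":0,"ry":0,"rz":0},{"x":0,"y":0,"z":0,"rx":0,"ry":0,"rz":0}]'

```text
time_s: 8.63
tool_pos: [0.4722, -0.0311, 0.0552]
ee_rot: [[0.001, -0.19, 0.982], [0.0, 0.982, 0.19], [-1.0, 0.0, 0.001]]
wrist_force: [-0.7, -0.3, 0.2]
grip_width: -0.0
```

>>> arm_command --deltas '[{"x":0.3,"y":0.06,"z":0,"rx":0,"ry":0,"rz":0},{"x":0.3,"y":0.06,"z":0,"rx":0,"ry":0,"rz":0},{"x":0,"y":0,"z":0,"rx":0,"ry":0,"rz":0}]'

```text
time_s: 8.88
tool_pos: [0.4779, -0.0299, 0.0552]
ee_rot: [[0.0, -0.19, 0.982], [0.0, 0.982, 0.19], [-1.0, 0.0, 0.0]]
wrist_force: [-0.1, -0.4, -0.8]
grip_width: -0.001
```

>>> arm_command --deltas '[{"x":0.3,"y":0.06,"z":0,"rx":0,"ry":0,"rz":0},{"x":0.3,"y":0.06,"z":0,"rx":0,"ry":0,"rz":0},{"x":0,"y":0,"z":0,"rx":0,"ry":0,"rz":0}]'

```text
time_s: 9.13
tool_pos: [0.4841, -0.0287, 0.0552]
ee_rot: [[0.0, -0.19, 0.982], [0.0, 0.982, 0.19], [-1.0, 0.0, 0.001]]
wrist_force: [-1.1, 0.0, -0.4]
grip_width: -0.001
```

>>> arm_command --deltas '[{"x":0.3,"y":0.06,"z":0,"rx":0,"ry":0,"rz":0},{"x":0,"y":0,"z":0,"rx":0,"ry":0,"rz":0}]'

```text
time_s: 9.3
tool_pos: [0.4871, -0.0281, 0.0553]
ee_rot: [[0.001, -0.19, 0.982], [0.0, 0.982, 0.19], [-1.0, 0.0, 0.001]]
wrist_force: [-1.1, -1.0, -0.4]
grip_width: 0.001
```

>>> arm_command --deltas '[{"x":0.3,"y":0.06,"z":0,"rx":0,"ry":0,"rz":0},{"x":0,"y":0,"z":0,"rx":0,"ry":0,"rz":0}]'

```text
time_s: 9.47
tool_pos: [0.4901, -0.0275, 0.0553]
ee_rot: [[0.001, -0.19, 0.982], [0.0, 0.982, 0.19], [-1.0, 0.0, 0.001]]
wrist_force: [-1.9, -0.1, -1.4]
grip_width: -0.003
```

>>> arm_command --deltas '[{"x":0.3,"y":0.06,"z":0,"rx":0,"ry":0,"rz":0},{"x":0,"y":0,"z":0,"rx":0,"ry":0,"rz":0}]'

```text
time_s: 9.63
tool_pos: [0.4907, -0.0273, 0.0552]
ee_rot: [[-0.006, -0.191, 0.982], [-0.001, 0.982, 0.191], [-1.0, 0.0, -0.006]]
wrist_force: [-6.8, -2.2, 6.0]
grip_width: -0.003
```

>>> arm_command --deltas '[{"x":0.3,"y":0.06,"z":0,"rx":0,"ry":0,"rz":0},{"x":0,"y":0,"z":0,"rx":0,"ry":0,"rz":0}]'

```text
time_s: 9.8
tool_pos: [0.4907, -0.0273, 0.055]
ee_rot: [[-0.013, -0.192, 0.981], [-0.002, 0.981, 0.192], [-1.0, 0.001, -0.013]]
wrist_force: [-15.5, -4.3, 13.1]
grip_width: -0.003
```

>>> arm_command --deltas '[{"x":0.3,"y":0.06,"z":0,"rx":0,"ry":0,"rz":0},{"x":0,"y":0,"z":0,"rx":0,"ry":0,"rz":0}]'

```text
time_s: 9.97
tool_pos: [0.4906, -0.0272, 0.0547]
ee_rot: [[-0.021, -0.193, 0.981], [-0.003, 0.981, 0.193], [-1.0, 0.001, -0.021]]
wrist_force: [-22.1, -7.3, 19.7]
grip_width: 0.001
```

>>> arm_command --deltas '[{"x":-2,"y":-0.4,"z":0,"rx":0,"ry":0,"rz":0},{"x":-3,"y":-0.6,"z":0,"rx":0,"ry":0,"rz":0},{"x":-2,"y":-0.4,"z":3,"rx":0,"ry":0,"rz":0},{"x":0,"y":0,"z":4,"rx":0,"ry":0,"rz":0},{"x":0,"y":0,"z":4,"rx":0,"ry":0,"rz":0}]'

```text
time_s: 10.38
tool_pos: [0.4264, -0.0394, 0.165]
ee_rot: [[-0.003, -0.189, 0.982], [0.001, 0.982, 0.189], [-1.0, 0.002, -0.002]]
wrist_force: [1.0, 0.1, 0.1]
grip_width: 0.002
```

>>> arm_command --deltas '[{"x":0,"y":-3.5,"z":2,"rx":0,"ry":0,"rz":0},{"x":0,"y":-4,"z":0,"rx":0,"ry":0,"rz":0},{"x":0,"y":-4,"z":0,"rx":0,"ry":0,"rz":0},{"x":0,"y":-4,"z":0,"rx":0,"ry":0,"rz":0},{"x":0,"y":-4,"z":0,"rx":0,"ry":0,"rz":0}]'

```text
time_s: 10.8
tool_pos: [0.4296, -0.2371, 0.1866]
ee_rot: [[0.004, -0.19, 0.982], [-0.002, 0.982, 0.19], [-1.0, -0.003, 0.004]]
wrist_force: [0.4, 0.2, 0.8]
grip_width: -0.004
```

>>> arm_command --deltas '[{"x":1.5,"y":-4,"z":0,"rx":0,"ry":0,"rz":0},{"x":2,"y":-3.5,"z":0,"rx":0,"ry":0,"rz":0},{"x":3,"y":-3.5,"z":0,"rx":0,"ry":0,"rz":0},{"x":3,"y":-3,"z":0,"rx":0,"ry":0,"rz":0},{"x":0,"y":0,"z":0,"rx":0,"ry":0,"rz":0}]'

```text
time_s: 11.22
tool_pos: [0.5243, -0.376, 0.1835]
ee_rot: [[0.004, -0.188, 0.982], [-0.003, 0.982, 0.188], [-1.0, -0.004, 0.003]]
wrist_force: [-0.8, 0.7, -0.7]
grip_width: -0.0
```

```bash
python3 - <<'E'
from h import *
snap("side","pics/s5.png");snap("top","pics/t5.png")
print({k:np.round(ctrl.state()[k],4) for k in("tool_pos","wrist_force")})
# green from side: colour centroid at z=.062
im=eyes.camera("side");hsv=cv2.cvtColor(im,cv2.COLOR_RGB2HSV);m=cv2.inRange(hsv,(50,120,40),(80,255,255))
n,l,s,c=cv2.connectedComponentsWithStats(m)
for i in range(1,n):
  if s[i,4]>15: print(s[i],c[i]/.64,px2z("side",[c[i]],.060))
E
```

```text
{'tool_pos': array([ 0.5207, -0.371 ,  0.184 ]), 'wrist_force': array([0.0923, 0.016 , 0.1389])}
[151 176  17  10  96] [248.89322917 282.64973958] [[0.34998485 0.29858651 0.06      ]]
[458 255  54  43 957] [757.44187565 432.46799896] [[ 0.73946574 -0.68531175  0.06      ]]
[350 259  12  10  97] [555.38015464 411.51739691] [[ 0.52320005 -0.39500353  0.06      ]]
```

View pics/s5.png

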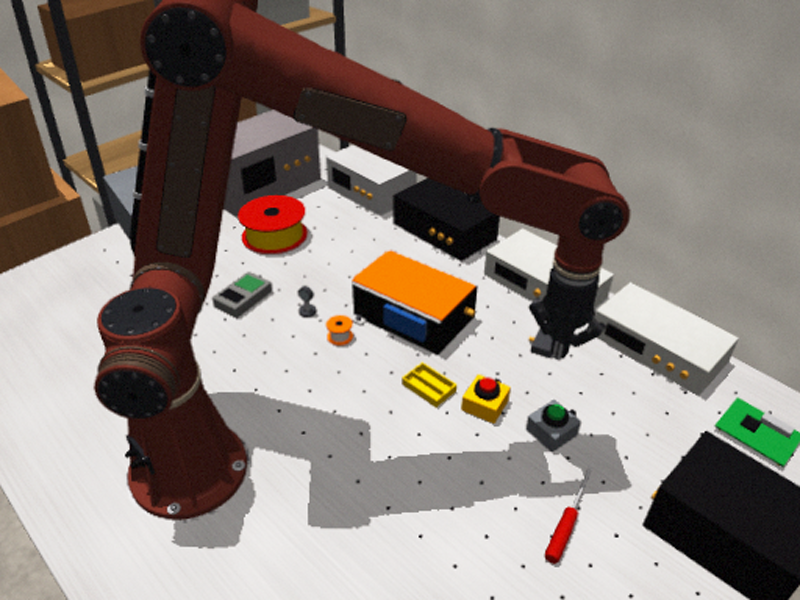

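View pics/t5.png

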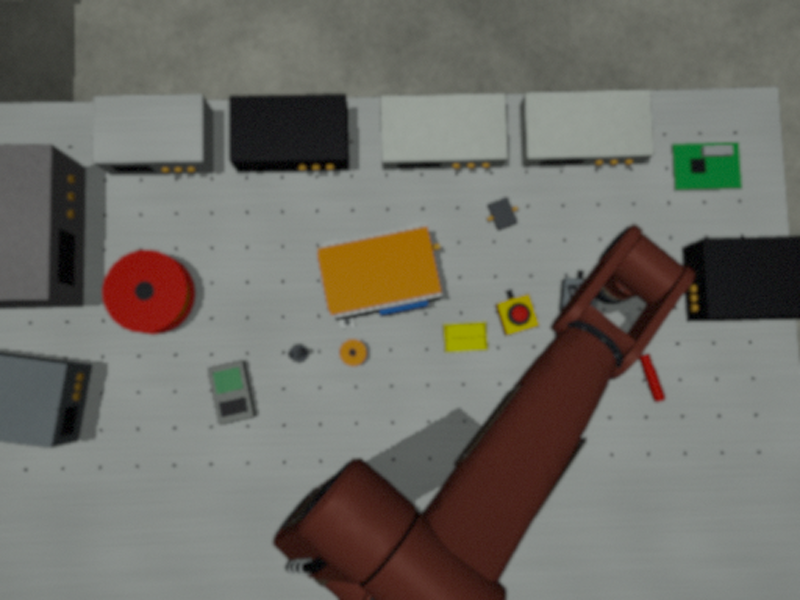

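The drawer plate is flush at (405,320) in the side view, the cover is shut, and the loose things haven't moved. Now I'll move over green at (0.525, -0.393).

>>> arm_command --deltas '[{"x":0.4,"y":-2.2,"z":-2,"rx":0,"ry":0,"rz":0},{"x":0,"y":0,"z":-3,"rx":0,"ry":0,"rz":0},{"x":0,"y":0,"z":-3,"rx":0,"ry":0,"rz":0},{"x":0,"y":0,"z":-1.4,"rx":0,"ry":0,"rz":0},{"x":0,"y":0,"z":0,"rx":0,"ry":0,"rz":0}]'

```text
time_s: 11.78
tool_pos: [0.5206, -0.3882, 0.0872]
ee_rot: [[-0.006, -0.191, 0.982], [0.006, 0.982, 0.191], [-1.0, 0.007, -0.005]]
wrist_force: [-1.4, 1.3, -0.7]
grip_width: 0.005
```

>>> arm_command --deltas '[{"x":0,"y":0,"z":0,"rx":0,"ry":0,"rz":0},{"x":0,"y":0,"z":0,"rx":0,"ry":0,"rz":0},{"x":0,"y":0,"z":0,"rx":0,"ry":0,"rz":0}]'

```text
time_s: 12.03
tool_pos: [0.5254, -0.393, 0.0944]
ee_rot: [[0.004, -0.19, 0.982], [-0.003, 0.982, 0.19], [-1.0, -0.004, 0.003]]
wrist_force: [-0.0, -0.4, 0.1]
grip_width: 0.004
```

```bash
python3 - <<'E'
from h import *
snap("side","pics/s6.png");im=cv2.imread("pics/s6.png")[330:480,460:660];cv2.imwrite("pics/s6c.png",cv2.resize(im,(800,600),interpolation=cv2.INTER_CUBIC))
E
```

```text
(no output)
```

View pics/s6c.png

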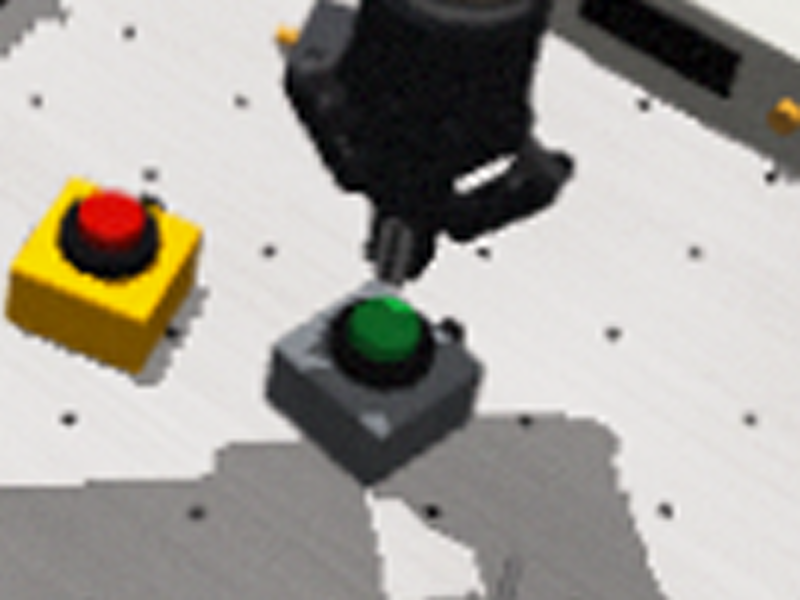

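>>> arm_command --deltas '[{"x":0,"y":0,"z":-1,"rx":0,"ry":0,"rz":0},{"x":0,"y":0,"z":-1,"rx":0,"ry":0,"rz":0},{"x":0,"y":0,"z":-1,"rx":0,"ry":0,"rz":0},{"x":0,"y":0,"z":0,"rx":0,"ry":0,"rz":0},{"x":0,"y":0,"z":0,"rx":0,"ry":0,"rz":0}]'

```text
time_s: 12.5
tool_pos: [0.5229, -0.3913, 0.0601]
ee_rot: [[-0.002, -0.19, 0.982], [0.002, 0.982, 0.19], [-1.0, 0.003, -0.002]]
wrist_force: [-2.4, 0.9, 2.2]
grip_width: 0.001
```

>>> arm_command --deltas '[{"x":0,"y":0,"z":-0.4,"rx":0,"ry":0,"rz":0},{"x":0,"y":0,"z":-0.4,"rx":0,"ry":0,"rz":0},{"x":0,"y":0,"z":0,"rx":0,"ry":0,"rz":0},{"x":0,"y":0,"z":0,"rx":0,"ry":0,"rz":0}]'

```text
time_s: 12.83
tool_pos: [0.5237, -0.3919, 0.0559]
ee_rot: [[-0.001, -0.19, 0.982], [0.001, 0.982, 0.19], [-1.0, 0.001, -0.001]]
wrist_force: [-4.7, 4.5, 13.9]
grip_width: -0.001
```

>>> arm_command --deltas '[{"x":0,"y":0,"z":-0.2,"rx":0,"ry":0,"rz":0},{"x":0,"y":0,"z":0,"rx":0,"ry":0,"rz":0},{"x":0,"y":0,"z":0,"rx":0,"ry":0,"rz":0}]'

```text
time_s: 13.08
tool_pos: [0.5238, -0.392, 0.0558]
ee_rot: [[-0.002, -0.19, 0.982], [0.001, 0.982, 0.19], [-1.0, 0.001, -0.001]]
wrist_force: [-8.3, 6.8, 20.4]
grip_width: 0.0
```

>>> arm_command --deltas '[{"x":0,"y":0,"z":1,"rx":0,"ry":0,"rz":0},{"x":0,"y":0,"z":3,"rx":0,"ry":0,"rz":0},{"x":0,"y":0,"z":4,"rx":0,"ry":0,"rz":0},{"x":0,"y":0,"z":4,"rx":0,"ry":0,"rz":0},{"x":0,"y":0,"z":0,"rx":0,"ry":0,"rz":0}]'

```text
time_s: 13.5
tool_pos: [0.5286, -0.3963, 0.1819]
ee_rot: [[0.013, -0.19, 0.982], [-0.012, 0.982, 0.19], [-1.0, -0.014, 0.011]]
wrist_force: [1.9, -0.6, 2.2]
grip_width: -0.002
```

>>> arm_command --deltas '[{"x":0,"y":0,"z":0,"rx":0,"ry":0,"rz":0},{"x":0,"y":0,"z":0,"rx":0,"ry":0,"rz":0}]'

```text
time_s: 13.67
tool_pos: [0.5237, -0.3919, 0.171]
ee_rot: [[0.0, -0.19, 0.982], [-0.0, 0.982, 0.19], [-1.0, -0.0, 0.0]]
wrist_force: [-0.4, 0.1, -0.5]
grip_width: -0.005
```

```bash
python3 - <<'E'
from h import *
snap("side","pics/s7.png");a=snap("top","pics/t7.png")
b=cv2.imread("pics/t0.png");print(np.round(ctrl.state()["wrist_force"],2),np.round(ctrl.state()["tool_pos"],3))
E
```

```text
[-0.24 -0.48  0.5 ] [ 0.523 -0.391  0.169]
```

View pics/s7.png

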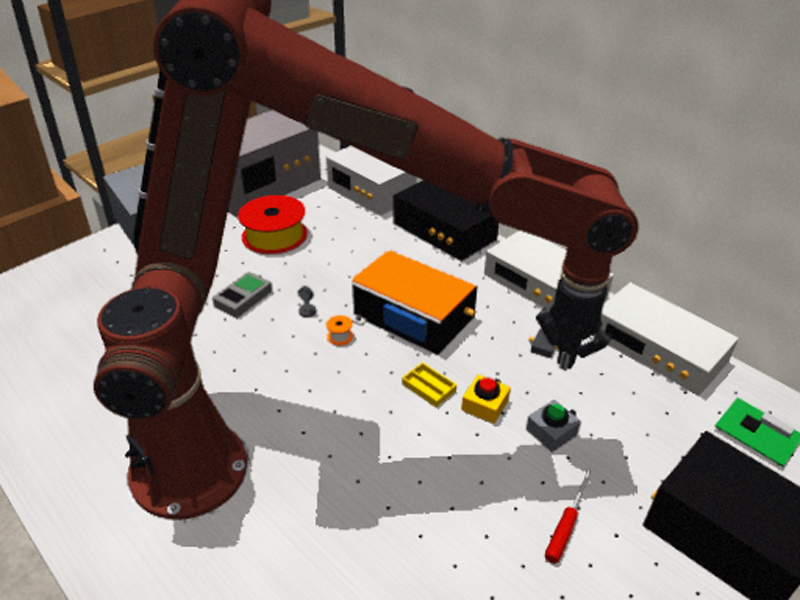

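The view shows the cover and drawer shut, green up again at (556,410), the loose things where they started, and the gripper clear of everything. I'm handing in.

```bash
python3 -c "
from station import order
print(order.finish_job())"
```

```text
the job is handed in; nothing more can be done
None
```

The enclosure is closed up and the job is handed in; it took about 14 s of the 59 s and gave no verdict.

- **Cover:** I pushed it with shut fingertips until it hit its hard stop, at about 29 N. The top picture shows it lined up with the enclosure.
- **Drawer:** I pushed it home to its hard stop, at about 22 N. The side picture shows the blue plate flush with the enclosure.
- **Green button:** I pressed it only after both were shut. The fingertips reached 55.8 mm against the 56 mm expected at full travel, with about 20 N on them. I then lifted clear, and the last picture shows the button up again.
- **Everything else:** I did not touch the red button. By eye, the loose things look unmoved in the last side picture; I did not measure their positions again.

The wrist force read about zero at the end, so the robot is touching nothing. One early move command was refused because its rows left out some fields; the arm did not move, and I resent it in full.

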